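# Clamp a bonded phone in its carrier with the closing bar

### The job

The glued phone in the carrier needs both of its end clamps shut: push one end of the carrier up the sloping deck and well under the closing bar so that the bar folds that end's leaf down flat over the phone, draw it out, turn the carrier end for end and do the other end the same way. Let the bar do the folding, keep the fingers off the leaves. Then set the carrier down, without dropping it, in the middle of the bare steel setting plate, lying flat and lengthwise along it, and leave the other things on the bench where they are.

Things in the scene. Friction and masses are not known exactly. Their poses are not given: they have to be found in the camera images.
- carrier: aluminium block 170 long (x), 64 wide (y), 20 high, a small dark phone in its top (top at 22); grip it across the 64 at mid length. Origin: centre of its underside, z up. Hinges of its two leaves: 80 either way from the centre, 24.5 above the underside; open leaves rise to 67, closed ones stay within 29. Starts on the mat, whose top is 3 above the bench.
- flap_a: steel clamp leaf at the +x end of the carrier: a plate 50 wide (along carrier y), 40 long, 4 thick with a round rib of 3 radius across its outer face, 36 from the hinge. Origin on its hinge axis, its z axis runs from the hinge to the free edge (42 from the hinge); when open it stands up from the carrier.
- flap_b: steel clamp leaf at the -x end of the carrier: a plate 50 wide (along carrier y), 40 long, 4 thick with a round rib of 3 radius across its outer face, 36 from the hinge. Origin on its hinge axis, its z axis runs from the hinge to the free edge (42 from the hinge); when open it stands up from the carrier.
- leaf_a (a joint): hinge of flap_a in rad: 0 = standing square to the carrier, 1.57 = folded flat over the phone; stays where it is left (stiff hinge, 0.06 N m). Starts between 0 and 0.35; counts as flat above 1.36.
- leaf_b (a joint): the same for flap_b at the -x end of the carrier.
- deck: fixed aluminium deck of the closing stand, 180 wide (y), sloping up at 30 degrees. Origin: on its upper surface below the middle of the bar, 120 above the bench; x points up the slope, z is square to the deck. It runs from 185 below the origin (lower edge, 28 above the bench) to 40 above it. The carrier may overhang the lower edge by 30.
- bar: round steel bar of 12 diameter across the deck along y, on end posts 46 high at y = +-80 (73 clear either side of the middle). Origin and axes as the deck's: bar axis at x 0, z 37, so 31 is clear beneath. A leaf is flat once the carrier, lying on the deck lengthwise up the slope, is pushed until its centre is 48 to 42 below the bar (hinge 32 to 38 beyond it).
- pad: bare steel setting plate, 240 long (x), 150 wide (y), 12 thick, fixed on the mat. Origin: centre of its underside; its top is 15 above the bench.
- bottle: bystander: white bottle of 52 diameter, 120 high, standing. Origin: centre of its underside.
- driver: bystander: screwdriver 150 long lying on the mat, handle towards its -x. Origin: under its middle.
- tub: bystander: grey open parts tub 100 x 140 x 30 with dividers. Origin: centre of its underside.

How it is judged:
On the way, in this order (a step that is already met when the one before it is completed fails the run):
1. the bar presses a leaf that is part folded (((contact force between flap_a and bar above 0.5 N and value of joint leaf_a above 0.6 rad) or (contact force between flap_b and bar above 0.5 N and value of joint leaf_b above 0.6 rad))).
2. one leaf is folded flat (value of joint any of leaf_a, leaf_b above 1.36 rad), for 0.1 s.
3. the carrier has been turned and the bar presses the other leaf, part folded (((value of joint leaf_a above 1.36 rad and (contact force between flap_b and bar above 0.5 N and value of joint leaf_b above 0.6 rad)) or (value of joint leaf_b above 1.36 rad and (contact force between flap_a and bar above 0.5 N and value of joint leaf_a above 0.6 rad)))).
4. both leaves are folded flat (value of joint each of leaf_a, leaf_b above 1.36 rad), for 0.1 s.
5. the carrier stands in its place on the setting plate while still held (within 6 mm of its top) (x of carrier in the frame of pad between -0.03 and 0.03 m and y of carrier in the frame of pad between -0.025 and 0.025 m and z of carrier in the frame of pad between 0.008 and 0.018 m and angle between the x axis of carrier and the x axis of pad, either way round below 0.2 rad and angle between carrier's own z axis and vertical below 0.08 rad and contact force between the fingers and carrier above 0.5 N), for 0.05 s.
At the end, for the whole second after the job is handed in: both leaves folded to above 1.36 rad; the carrier rests on the setting plate, its centre within 30 mm lengthwise and 25 mm sideways of the plate's middle, its length within 0.2 rad of the plate's, either way round, flat within 0.08 rad, and at rest (all of step 4 and x of carrier in the frame of pad between -0.03 and 0.03 m and y of carrier in the frame of pad between -0.025 and 0.025 m and z of carrier in the frame of pad between 0.008 and 0.015 m and angle between the x axis of carrier and the x axis of pad, either way round below 0.2 rad and angle between carrier's own z axis and vertical below 0.08 rad and linear speed of carrier below 0.01 m/s); the robot touches nothing.
It fails at once if a finger pushes a leaf (over 2 N) (contact force between the fingers and flap_a above 2 N or contact force between the fingers and flap_b above 2 N).
It fails at once if a bystander is moved by more than 30 mm (distance of any of bottle, driver, tub from where it was at the start of the episode above 0.03 m).
It also fails if it takes over 69 s, if anything falls off the work surface, if the arm or the gripper's body presses on something with over 40 N, if the wrist force passes 120 N, or if a joint passes its speed limit or range.

### The arm

A 6-joint arm with a two-finger parallel gripper is mounted at the origin on the work surface. World frame = base frame: x ahead of the robot, y to its left, z up, the work surface at z = 0. Lengths are in m, angles in rad, forces in N, time in s.
With the tool pointing down it reaches from about 0.275 to 0.775 m from the base axis. Payload 14.6 kg.
Tool frame: the origin (TCP) lies midway between the tips of the shut fingers; the grasp point (between the pads) lies 19 mm behind it; z points along the fingers, y is the line along which they close (so a half turn about z gives the same grasp; the last joint's range is limited). The gripper opens to 85 mm and grips with 20 to 120 N. Pads are 22 mm wide; open, the fingers measure 114 mm over their backs; the gripper's body (76 mm by 85 mm) begins 54 mm behind the grasp point. The pads swing forward as they close: fully open they stand 13 mm farther back than shut.
Start: joints at [-1.408, 0.263, -0.048, 1.259, 0, 1.415], TCP at [0.164, -0.499, 0.231] pointing down, gripper open.
Joint ranges: [-2.65, 2.65], [-0.89, 1.7], [-1.18, 1.37], [-2.13, 2.11], [-1.35, 1.29], [-3.14, 3.14]. Speed limits (rad/s): [1.89, 1.89, 2.57, 2.79, 3.14, 3.14].

### API

Orientations are given as [roll, pitch, yaw] about the fixed x, y, z axes, in that order (R = Rz(yaw) Ry(pitch) Rx(roll)).
In Python, from cell import * gives the robot as it stands.
- The arm moves only by the shell command python3 -m creep 'ROWS'. ROWS is JSON, a list of rows, each a list of 7 numbers: the shift along the world's x, y, z in cm, then the turn, a rotation vector about the world's x, y, z in degrees, then the opening, from 0 (shut) to 1 (fully open). In form: [[tx, ty, tz, ax, ay, az, gripper], ...]. A call has 1 to 8 rows; each row is the pose to reach, as a shift and turn from the pose commanded when the call began; what a row does not reach only later rows make up. A row lasts 1/10 s, in which the tool goes at most 50 mm and 8.59 degrees, less where a joint would pass 70% of its speed; a pose out of reach is approached as far as the arm can. A call with a gripper value outside its range is refused whole. The fingers move at their own pace and stop on an object; the grip force is fixed at half the most. Time passes only in rows, so rows that repeat a pose let the fingers close. It gives the time, the measured TCP pose, the force, the opening and the grip force at its end, in the units of the state.
- observe(): the state, without advancing time (a new reading comes with each control period).
- read_camera(name): name is "scene" or "top" or "wrist"; returns a dict with "color" (400x640x3 uint8, red, green, blue), "fx", "fy", "cx", "cy" (pixels), "rvec" (rotation vector, rad) and "tvec" (3), from world to camera coordinates, as OpenCV has them. Camera axes: x right, y down, z forward; pixel columns grow to the right and rows downward; lengths in m; the calibration is good to about 2 mm. A picture is of the moment at which its call begins. There is no depth.
- finish_job(): hands the job in; it is judged then, once.
The state is a dict: "t": time; "joint_positions": joint angles; "qd": joint speeds; "joint_efforts": joint torques, N m; "ee_pos": TCP position; "tool_rot": TCP orientation; "contact_force": force on the tool from outside, world axes, zero at the start; "ft_torque": the same for the moment, N m; "opening": opening from 0.0 (shut) to 1.0 (fully open); "gripper_force": force on a finger pad.
Only numpy, scipy, OpenCV 4.12 (cv2) and the standard library are available. Lean on these libraries where they do the work, as an engineer would, in place of code of your own. Each camera call takes 0.05 s, during which the arm holds its last target. There are 200 camera calls.

## Working session

There is one attempt and no reset: what is moved stays moved. The work goes in short steps, Python scripts to look and compute and a shell command to move; the robot and the scene stay as the last step left them, time stands still between calls to the robot, and variables do not carry over. Pictures are saved under pics/ and viewed, at most 13 in all, crops included, and the job is handed in when it is done.

```bash
ls; mkdir -p pics; python3 - <<'E'
from cell import *
import cv2
for n in ("scene","top"):
    c=read_camera(n); cv2.imwrite(f"pics/{n}0.png",c["color"][:,:,::-1])
    print(n,c["fx"],c["cx"],c["cy"],c["rvec"],c["tvec"])
print(observe())
E
```

```text
pics
scene 404.5302047390417 325.8169936947558 199.74874290242042 [ 1.13983855  2.25284362 -1.08993456] [ 0.32882829 -0.20030251  1.38490271]
top 472.924497663972 323.84031018654514 201.88662566152956 [ 2.14201072 -2.16180304  0.10003824] [0.02282792 0.58779076 1.27234386]
{'t': 0.1, 'joint_positions': array([-1.40832141e+00,  2.63489298e-01, -4.88905968e-02,  1.25936808e+00,
        8.82286742e-06,  1.41549680e+00]), 'qd': array([-0.00148623, -0.00037156,  0.00101468,  0.00134212, -0.00033068,
        0.00035626]), 'joint_efforts': array([ 2.27352401e-03, -6.38579035e+01,  3.85063219e+01,  9.98114061e-03,
       -2.95158065e-05,  8.59556053e-06]), 'ee_pos': array([ 0.16399613, -0.49847469,  0.23085952]), 'tool_rot': array([-3.14065382e+00, -1.55914009e-04,  3.17774367e-01]), 'contact_force': array([ 0.35507207,  0.39759245, -0.7438971 ]), 'ft_torque': array([ 0.01348237, -0.0118003 ,  0.00112811]), 'gripper_force': 0.0, 'opening': 1.0042675999272848}
```

View pics/top0.png

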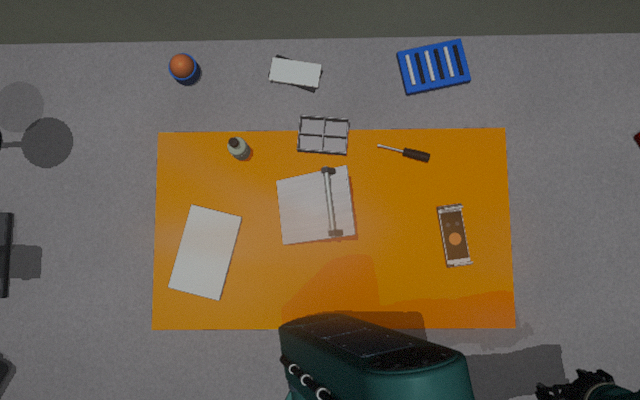

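View pics/scene0.png

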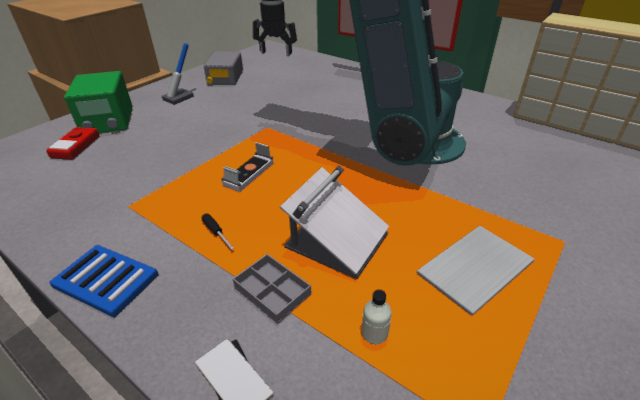

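The top view shows the carrier at about (455,235), lengthwise up the image. The deck is at (315,205) with the bar from (328,170) to (336,235), rising to image right. The pad is at (205,252), the bottle at (237,148), the tub at (323,135) and the driver at (405,152). In the scene view both leaves stand open at the carrier's ends.

```bash
cat > h.py <<'E'
import numpy as np, cv2
from cell import *
def ray(c,uv,z):
    R=cv2.Rodrigues(np.array(c["rvec"],float))[0]; t=np.array(c["tvec"],float)
    d=R.T@np.array([(uv[0]-c["cx"])/c["fx"],(uv[1]-c["cy"])/c["fy"],1]); o=-R.T@t
    return o+d*(z-o[2])/d[2]
def proj(c,P):
    K=np.array([[c["fx"],0,c["cx"]],[0,c["fy"],c["cy"]],[0,0,1.]])
    return cv2.projectPoints(np.array(P,float).reshape(-1,1,3),np.array(c["rvec"]),np.array(c["tvec"]),K,None)[0][:,0]
E
python3 - <<'E'
from h import *
c=read_camera("top"); im=c["color"]
hsv=cv2.cvtColor(im,cv2.COLOR_RGB2HSV)
m=((hsv[:,:,1]<110)).astype(np.uint8)*255
box={"carrier":(425,195,485,275,.023),"deck":(270,160,365,250,.08),"pad":(162,200,250,305,.015)}
for n,(a,b,d,e,z) in box.items():
    s=np.zeros_like(m); s[b:e,a:d]=m[b:e,a:d]
    k=max(cv2.findContours(s,cv2.RETR_EXTERNAL,cv2.CHAIN_APPROX_NONE)[0],key=cv2.contourArea)
    r=cv2.minAreaRect(k); p=cv2.boxPoints(r)
    P=np.array([ray(c,q,z) for q in p]); print(n,p.round(1).tolist()); print(P.round(3).tolist(),P.mean(0).round(4), np.linalg.norm(P[1]-P[0]).round(3),np.linalg.norm(P[2]-P[1]).round(3))
crop=im[155:285,265:495]; cv2.imwrite("pics/crop1.png",cv2.resize(crop,None,fx=3.45,fy=3.45,interpolation=cv2.INTER_CUBIC)[:,:,::-1])
E
```

```text
carrier [[436.70001220703125, 206.3000030517578], [461.70001220703125, 201.89999389648438], [472.3999938964844, 263.3999938964844], [447.3999938964844, 267.79998779296875]]
[[0.574, -0.295, 0.023], [0.585, -0.364, 0.023], [0.416, -0.386, 0.023], [0.405, -0.318, 0.023]] [ 0.495  -0.3406  0.023 ] 0.07 0.17
deck [[273.3999938964844, 172.3000030517578], [346.3999938964844, 163.1999969482422], [355.3999938964844, 235.39999389648438], [282.3999938964844, 244.60000610351562]]
[[0.664, 0.151, 0.08], [0.687, -0.045, 0.08], [0.493, -0.066, 0.08], [0.47, 0.127, 0.08]] [0.5784 0.0417 0.08  ] 0.198 0.195
pad [[167.10000610351562, 287.20001220703125], [190.1999969482422, 202.39999389648438], [242.1999969482422, 216.60000610351562], [219.10000610351562, 301.3999938964844]]
[[0.357, 0.453, 0.015], [0.593, 0.395, 0.015], [0.551, 0.247, 0.015], [0.318, 0.308, 0.015]] [0.4546 0.3508 0.015 ] 0.243 0.153
```

View pics/crop1.png

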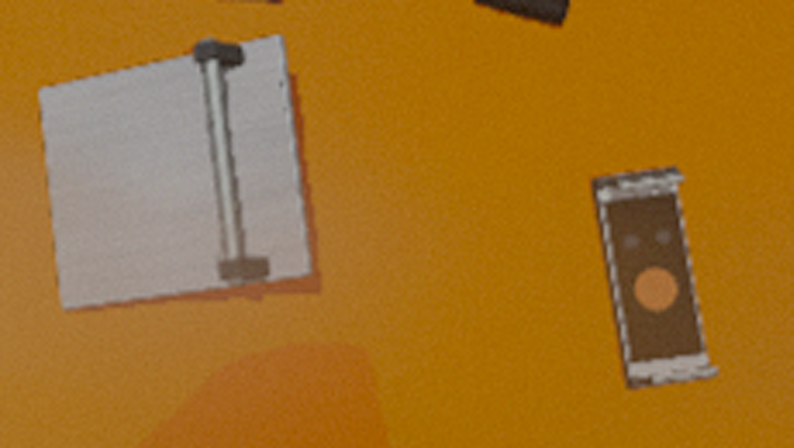

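The crop, scaled 3.45x from (265,155), shows the deck corners at about (40,90), (282,36), (310,274) and (63,309). The carrier body's side edges are near (610,284) and (693,275), and its leaves are at the top and bottom ends.

```bash
python3 - <<'E'
from h import *
c=read_camera("top")
S=lambda u,v:((u+.5)/3.45-.5+265,(v+.5)/3.45-.5+155)
lt,ht,hb,lb=[ray(c,S(*p),z) for p,z in (((40,90),.028),((282,36),.14),((310,274),.14),((63,309),.028))]
print("deck corners",lt.round(4),ht.round(4),hb.round(4),lb.round(4))
print("lens",np.linalg.norm(ht-lt),np.linalg.norm(hb-lb),np.linalg.norm(lt-lb),np.linalg.norm(ht-hb))
lo=(lt+lb)/2;hi=(ht+hb)/2; o=lo+(hi-lo)*185/225; d=hi-lo; print("deck origin",o, "upslope az",np.degrees(np.arctan2(d[1],d[0])), "across az",np.degrees(np.arctan2(*(lt-lb+ht-hb)[[1,0]])))
b=[ray(c,S(*p),.152) for p in ((211,55),(234,262))]; print("bar",b, "exp z",.12+.037*.866)
# carrier
A=[ray(c,S(*p),.023) for p in ((610,284),(693,275))]; print("mid sides",A,(A[0]+A[1])/2)
E=[ray(c,S(*p),.023) for p in ((593,180),(627,388))]; print("left corners",E,np.linalg.norm(E[0]-E[1]))
E
```

```text
deck corners [0.6496 0.1502 0.028 ] [ 0.6699 -0.0433  0.14  ] [ 0.4935 -0.0613  0.14  ] [0.4726 0.1312 0.028 ]
lens 0.22444723652272636 0.22363785832904515 0.17801264675897183 0.17725416533681332
deck origin [ 0.57803502 -0.01797009  0.12008889] upslope az -83.90802741988938 across az 5.988007389762229
bar [array([0.65401737, 0.00928341, 0.152     ]), array([ 0.50212114, -0.00606325,  0.152     ])] exp z 0.152042
mid sides [array([ 0.48887046, -0.30470991,  0.023     ]), array([ 0.49543708, -0.37066694,  0.023     ])] [ 0.49215377 -0.33768843  0.023     ]
left corners [array([ 0.57223314, -0.29416193,  0.023     ]), array([ 0.40674456, -0.3151014 ,  0.023     ])] 0.16680807490381178
```

```bash
python3 -m creep '[[32.9,16,-10,0,0,-11,1],[32.9,16,-10,0,0,-11,1],[32.9,16,-10,0,0,-11,1],[32.9,16,-10,0,0,-11,1],[32.9,16,-10,0,0,-11,1],[32.9,16,-10,0,0,-11,1],[32.9,16,-10,0,0,-11,1],[32.9,16,-10,0,0,-11,1]]'; python3 - <<'E'
from h import *
c=read_camera("wrist"); cv2.imwrite("pics/w1.png",c["color"][:,:,::-1])
o=observe(); print(o["ee_pos"],o["tool_rot"],o["joint_positions"])
print(c["fx"],c["rvec"],c["tvec"],proj(c,[[.493,-.338,.025],o["ee_pos"]]))
E
```

```text
t: 1.0
ee_pos: [0.4952, -0.3367, 0.1301]
tool_rot: [-3.141, 0.0, 0.127]
contact_force: [-0.6, -0.3, 0.6]
opening: 1.001
gripper_force: 0.0
[ 0.49766678 -0.33499894  0.12884491] [-3.13936395e+00 -4.70840169e-05  1.29165563e-01] [-7.28956723e-01  4.37332914e-01 -6.26028985e-02  1.07251600e+00
  1.49287950e-03  2.28346908e+00]
331.67968373427186 [-2.17258661  1.91071929  0.30099741] [-0.39707934  0.41726626  0.42172146] [[316.9292843  193.89267404]
 [312.61524277 250.25412017]]
```

View pics/w1.png

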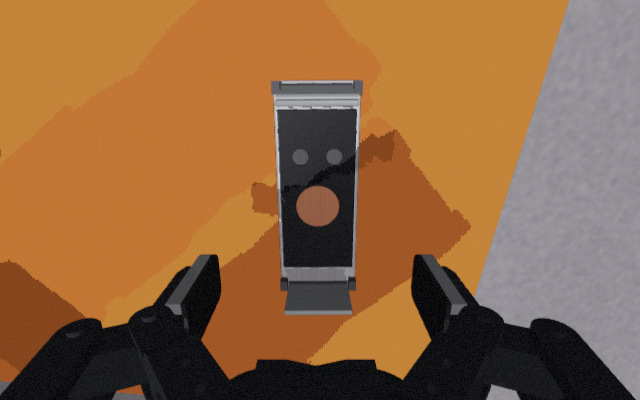

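Wrist view: the phone's corners are at about (278,108), (357,108), (353,268) and (284,268). The carrier is centred at column 317 and the fingers straddle it.

```bash
python3 - <<'E'
from h import *
c=read_camera("wrist"); o=observe(); print(o["ee_pos"],o["tool_rot"])
im=c["color"]; hsv=cv2.cvtColor(im,cv2.COLOR_RGB2HSV)
P=[ray(c,p,.025) for p in ((278,108),(357.5,108),(353.5,268),(283.5,268))]
P=np.array(P);print(P.round(4),P.mean(0), np.degrees(np.arctan2(*(P[0]+P[1]-P[2]-P[3])[[1,0]])))
# body sides at several rows (z=.023)
sat=hsv[:,:,1]
for v in (130,180,220,250):
    r=np.where(sat[v,250:400]<110)[0]+250; q=[ray(c,(r.min()-.5,v),.023),ray(c,(r.max()+.5,v),.023)]; print(v,r.min(),r.max(),np.array(q).round(4).tolist(),np.mean(q,0).round(4))
E
```

```text
[ 0.49554795 -0.33629142  0.12956006] [-3.13977568e+00  7.86817180e-04  1.29591115e-01]
[[ 0.5569 -0.2997  0.025 ]
 [ 0.5643 -0.3566  0.025 ]
 [ 0.4348 -0.3752  0.025 ]
 [ 0.427  -0.3167  0.025 ]] [ 0.49575361 -0.33705098  0.025     ] 7.820068706654291
130 277 361 [[0.5408, -0.2999, 0.023], [0.549, -0.3625, 0.023]] [ 0.5449 -0.3312  0.023 ]
180 279 359 [[0.5026, -0.305, 0.023], [0.5108, -0.3675, 0.023]] [ 0.5067 -0.3363  0.023 ]
220 280 358 [[0.4692, -0.309, 0.023], [0.4776, -0.3724, 0.023]] [ 0.4734 -0.3407  0.023 ]
250 282 357 [[0.4426, -0.3133, 0.023], [0.4508, -0.3761, 0.023]] [ 0.4467 -0.3447  0.023 ]
```

```bash
python3 -m creep '[[0.1,0,-4,0,0,0,1],[0.1,0,-8,0,0,0,1],[0.1,0,-11,0,0,0,1],[0.1,0,-12.3,0,0,0,1],[0.1,0,-13.2,0,0,0,1],[0.1,0,-13.2,0,0,0,1]]';  python3 -m creep '[[0,0,0,0,0,0,0],[0,0,0,0,0,0,0],[0,0,0,0,0,0,0],[0,0,0,0,0,0,0],[0,0,0,0,0,0,0],[0,0,0,0,0,0,0],[0,0,0,0,0,0,0]]'; python3 - <<'E'
from h import *
c=read_camera("wrist"); cv2.imwrite("pics/w2.png",c["color"][:,:,::-1])
E
```

```text
t: 1.7
ee_pos: [0.4934, -0.3388, -0.0013]
tool_rot: [-3.141, 0.001, 0.125]
contact_force: [-0.2, 0.0, -0.1]
opening: 1.002
gripper_force: 0.0
t: 2.4
ee_pos: [0.4944, -0.3391, 0.0007]
tool_rot: [3.14, -0.001, 0.126]
contact_force: [-2.7, 1.1, 6.7]
opening: 0.733
gripper_force: 66.7
```

View pics/w2.png

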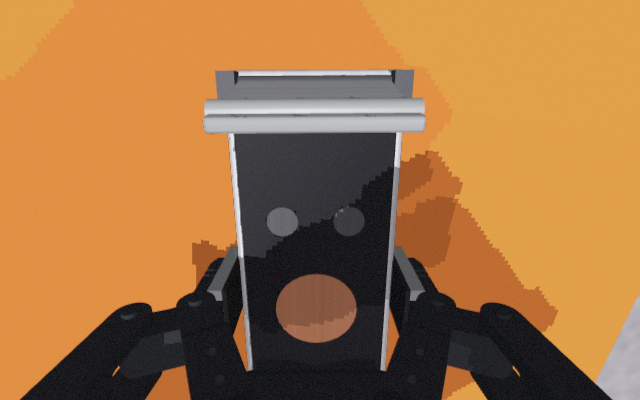

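The carrier is gripped: opening 0.733 and 66.7 N. The near leaf's rib is at about rows 100–130, clear of the fingers. Next I lift it and carry it over to the low side of the deck.

```bash
python3 -m creep '[[0,0,2,0,0,0,0],[0,0,5,0,0,0,0],[0,0,9,0,0,0,0],[0,0,13,0,0,0,0],[0,0,17,0,0,0,0],[0,0,20,0,0,0,0],[0,0,22,0,0,0,0],[0,0,22,0,0,0,0]]' | head -3; python3 -m creep '[[0.5,3,0,0,0,7,0],[1,7,0,0,0,15,0],[2,11,0,0,0,23,0],[2.5,15,0,0,0,31,0],[3,19,0,0,0,39,0],[3.5,23,0,0,0,47,0],[4,27,0,0,0,55,0],[4.5,30,0,0,0,60,0]]'|head -3;  python3 -m creep '[[0.3,4,0,0,0,6,0],[1,7,0,0,0,12,0],[1.5,11,0,0,0,18,0],[2,15,0,0,0,24,0],[2.4,18.8,0,0,0,28.9,0],[2.4,18.8,0,0,0,28.9,0],[2.4,18.8,0,0,0,28.9,0]]'; python3 - <<'E'
from h import *
print(observe()["joint_positions"])
E
```

```text
t: 3.25
ee_pos: [0.4948, -0.3394, 0.2223]
tool_rot: [3.138, -0.003, 0.126]
t: 4.05
ee_pos: [0.5383, -0.0364, 0.2182]
tool_rot: [-3.14, -0.0, 1.179]
t: 4.75
ee_pos: [0.5624, 0.1499, 0.218]
tool_rot: [-3.14, 0.0, 1.679]
contact_force: [-0.4, 0.5, -5.5]
opening: 0.736
gripper_force: 69.2
[ 1.20633290e-01  3.67184287e-01  7.07006284e-02  1.27604528e+00
 -1.93473904e-04  1.58356640e+00]
```

```bash
python3 -m creep '[[0,0,0,-7.5,-0.8,0,0],[0,0,0,-15,-1.6,0,0],[0,0,0,-22.4,-2.4,0,0],[0,0,0,-29.8,-3.2,0,0],[0,-1,-3,-29.8,-3.2,0,0],[0,-2,-6,-29.8,-3.2,0,0],[0.1,-3,-9,-29.8,-3.2,0,0],[0.1,-3.7,-12,-29.8,-3.2,0,0]]';python3 -m creep '[[0,0,-1.2,0,0,0,0],[0,0,-1.2,0,0,0,0],[0,0,-1.2,0,0,0,0]]'; python3 - <<'E'
from h import *
o=observe();print(o["joint_positions"],o["ee_pos"])
for n in("scene","top"):
    c=read_camera(n); cv2.imwrite(f"pics/{n}2.png",c["color"][:,:,::-1])
s=cv2.imread("pics/scene2.png")[120:320,230:450]; t=cv2.imread("pics/top2.png")[100:300,220:420]
cv2.imwrite("pics/both2.png",np.hstack([cv2.resize(s,(440,400),interpolation=2),cv2.resize(t,(360,400),interpolation=2)]))
E
```

```text
t: 5.55
ee_pos: [0.5636, 0.1106, 0.0977]
tool_rot: [-3.141, 0.523, 1.675]
contact_force: [-0.1, 0.1, -4.3]
opening: 0.735
gripper_force: 69.3
t: 5.85
ee_pos: [0.5645, 0.1123, 0.0882]
tool_rot: [3.14, 0.523, 1.676]
contact_force: [0.2, 0.1, -5.0]
opening: 0.732
gripper_force: 69.1
[ 0.29871406  0.52691579 -0.13794605  1.0147219  -0.51253648  1.79221776] [0.56449805 0.11229363 0.08821935]
```

View pics/both2.png

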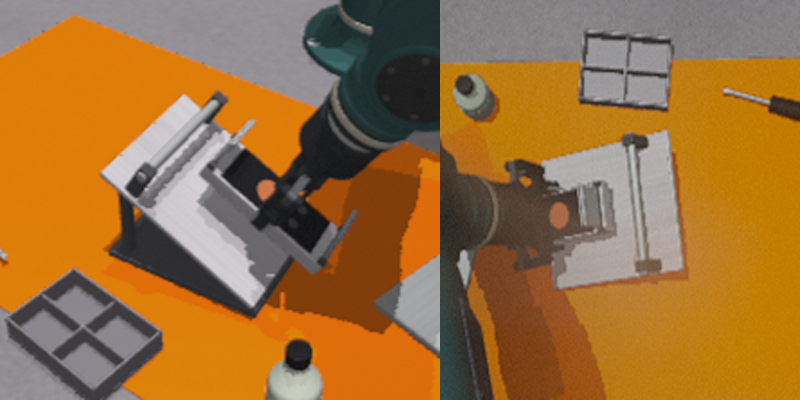

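In the picture the carrier is parallel to the deck and centred between the posts, with its upper leaf just below the bar and about 40 mm of air beneath it.

```bash
python3 -m creep '[[0.05,-0.5,-0.87,0,0,0,0],[0.1,-1,-1.73,0,0,0,0],[0.16,-1.5,-2.6,0,0,0,0],[0.19,-1.8,-3.1,0,0,0,0],[0.19,-1.8,-3.1,0,0,0,0]]';python3 -m creep '[[0.01,-0.1,-0.17,0,0,0,0],[0.01,-0.1,-0.17,0,0,0,0]]';python3 -m creep '[[0.01,-0.1,-0.17,0,0,0,0],[0.01,-0.1,-0.17,0,0,0,0]]' 
```

```text
t: 6.45
ee_pos: [0.5655, 0.0936, 0.0554]
tool_rot: [-3.14, 0.523, 1.678]
contact_force: [0.6, -0.4, -3.5]
opening: 0.732
gripper_force: 69.3
t: 6.65
ee_pos: [0.5661, 0.0934, 0.0547]
tool_rot: [3.141, 0.523, 1.677]
contact_force: [0.7, 0.4, -5.2]
opening: 0.729
gripper_force: 69.2
t: 6.85
ee_pos: [0.5663, 0.0933, 0.0545]
tool_rot: [3.139, 0.522, 1.678]
contact_force: [-9.5, 13.0, 20.9]
opening: 0.734
gripper_force: 72.7
```

```bash
python3 -m creep '[[0.05,-0.4,0.3,0,0,0,0],[0.14,-1.26,0.8,0,0,0,0],[0.23,-2.12,1.3,0,0,0,0],[0.32,-2.98,1.8,0,0,0,0],[0.37,-3.41,2.05,0,0,0,0],[0.37,-3.41,2.05,0,0,0,0]]';python3 -m creep '[[0.05,-0.43,0.25,0,0,0,0],[0.09,-0.86,0.5,0,0,0,0],[0.14,-1.29,0.75,0,0,0,0],[0.18,-1.72,1.0,0,0,0,0],[0.23,-2.15,1.25,0,0,0,0],[0.23,-2.15,1.25,0,0,0,0]]'; python3 - <<'E'
from h import *
for n in("scene","top"):
    c=read_camera(n); cv2.imwrite(f"pics/{n}3.png",c["color"][:,:,::-1])
s=cv2.imread("pics/scene3.png")[140:290,270:420]; t=cv2.imread("pics/top3.png")[150:250,250:350]
cv2.imwrite("pics/both3.png",np.hstack([cv2.resize(s,(400,400),interpolation=2),cv2.resize(t,(400,400),interpolation=2)]))
E
```

```text
t: 7.45
ee_pos: [0.5707, 0.059, 0.0746]
tool_rot: [3.138, 0.522, 1.676]
contact_force: [-2.0, 9.4, 7.8]
opening: 0.73
gripper_force: 71.2
t: 8.05
ee_pos: [0.5728, 0.0383, 0.0865]
tool_rot: [3.139, 0.52, 1.677]
contact_force: [-1.7, 15.9, 5.0]
opening: 0.731
gripper_force: 71.3
```

View pics/both3.png

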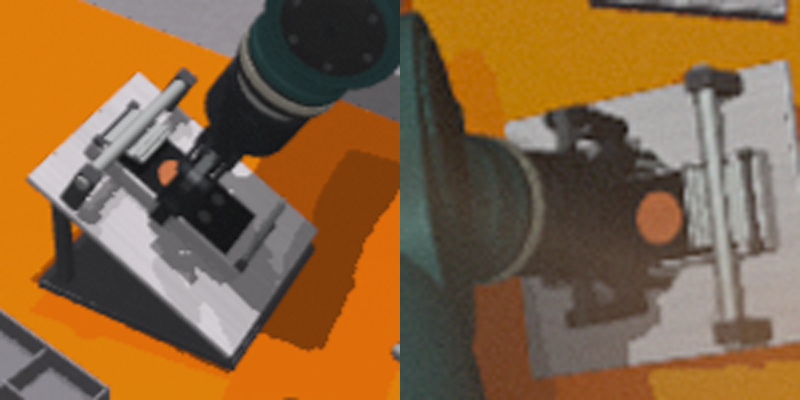

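The leaf is well folded and lies under the bar. About 22 mm of push remains.

```bash
python3 -m creep '[[0.05,-0.43,0.25,0,0,0,0],[0.09,-0.86,0.5,0,0,0,0],[0.14,-1.29,0.75,0,0,0,0],[0.17,-1.6,0.93,0,0,0,0],[0.2,-1.9,1.1,0,0,0,0],[0.2,-1.9,1.1,0,0,0,0],[0.2,-1.9,1.1,0,0,0,0]]'; python3 - <<'E'
from h import *
p=np.mean([observe()["ee_pos"]],0)-[.578,-.018,.12]; print(p@[.092,-.861,.5],p@[-.0531,.497,.866])
c=read_camera("wrist"); cv2.imwrite("pics/w4.png",c["color"][:,:,::-1])
s=read_camera("scene")["color"][150:250,280:400,::-1]
cv2.imwrite("pics/both4.png",np.hstack([cv2.resize(cv2.imread("pics/w4.png"),(448,280)),cv2.resize(s,(336,280),interpolation=2)]))
E
```

```text
t: 8.85
ee_pos: [0.5748, 0.0191, 0.0977]
tool_rot: [3.139, 0.521, 1.677]
contact_force: [-1.8, 15.2, 7.2]
opening: 0.733
gripper_force: 71.4
-0.0434087325097018 -0.0006814922133196732
```

View pics/both4.png

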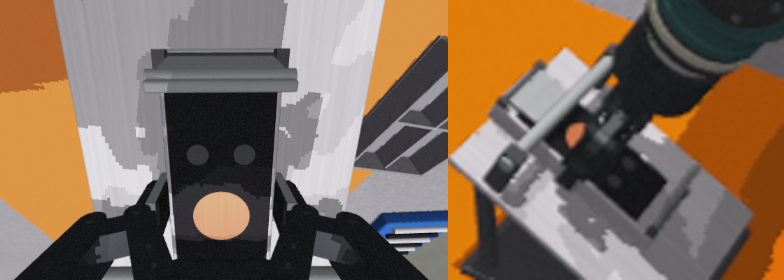

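Right panel: the leaf lies flat beyond the bar. Left panel: the disc is at (316,307) in full-frame pixels, as it was after grasping, so the carrier has not slipped in the grip. Now I withdraw, lift and turn it.

```bash
python3 -m creep '[[-0.1,0.9,-0.5,0,0,0,0],[-0.25,2.4,-1.4,0,0,0,0],[-0.45,4.2,-2.45,0,0,0,0],[-0.65,6,-3.5,0,0,0,0],[-0.79,7.4,-4.3,0,0,0,0],[-0.87,8.1,-3,0,0,0,0],[-0.95,8.9,-1.7,0,0,0,0],[-1,9.4,-0.8,0,0,0,0]]'; for i in 1; do python3 -m creep '[[0,0,0,-0.4,3.7,6.5,0],[0,0,0,-0.8,7.4,13,0],[0,0,0,-1.2,11.2,19.5,0],[0,0,0,-1.6,14.9,26,0],[0,0,0,-2,18.6,32.5,0],[0,0,0,-2.4,22.3,39,0],[0,0,0,-2.8,26,45.5,0],[0,0,0,-3.2,29.8,52,0]]'; done; python3 -c "
from h import *
o=observe();print(o['joint_positions'])"
```

```text
t: 9.75
ee_pos: [0.5643, 0.1124, 0.0895]
tool_rot: [3.141, 0.523, 1.678]
contact_force: [0.1, 0.1, -5.1]
opening: 0.735
gripper_force: 69.4
t: 10.55
ee_pos: [0.5641, 0.1117, 0.0889]
tool_rot: [-2.677, 0.25, 2.79]
contact_force: [0.6, -0.4, -4.8]
opening: 0.731
gripper_force: 69.2
[ 0.29795079  0.52562144 -0.13843762  1.01551386 -0.51259792  0.73777449]
```

```bash
python3 -m creep '[[0,0,0,-0.4,3.7,6.5,0],[0,0,0,-0.8,7.4,13,0],[0,0,0,-1.2,11.2,19.5,0],[0,0,0,-1.6,14.9,26,0],[0,0,0,-2,18.6,32.5,0],[0,0,0,-2.4,22.3,39,0],[0,0,0,-2.8,26,45.5,0],[0,0,0,-3.2,29.8,52,0]]'>/dev/null; python3 -m creep '[[0,0,0,-0.4,3.7,6.5,0],[0,0,0,-0.8,7.4,13,0],[0,0,0,-1.2,11.2,19.5,0],[0,0,0,-1.6,14.9,26,0],[0,0,0,-2,18.6,32.5,0],[0,0,0,-2.4,22.3,39,0],[0,0,0,-2.8,26,45.5,0],[0,0,0,-3.2,29.8,52,0]]';  python3 - <<'E'
from h import *
o=observe(); print(o['joint_positions'],o["tool_rot"])
c=read_camera("wrist"); cv2.imwrite("pics/w5.png",c["color"][:,:,::-1])
s=read_camera("scene")["color"][130:270,270:420,::-1]
cv2.imwrite("pics/both5.png",np.hstack([cv2.resize(cv2.imread("pics/w5.png"),(480,300)),cv2.resize(s,(320,300),interpolation=2)]))
E
```

```text
t: 12.15
ee_pos: [0.5641, 0.1117, 0.0888]
tool_rot: [3.138, -0.523, -1.457]
contact_force: [0.2, -0.9, -5.5]
opening: 0.73
gripper_force: 69.2
[ 0.29776611  0.52564353 -0.13829087  1.01571658 -0.51218831 -1.35738664] [ 3.13813904 -0.52260869 -1.4569872 ]
```

View pics/both5.png

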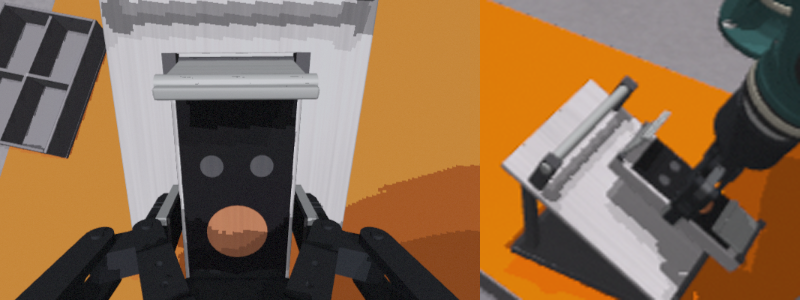

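The turn worked: the open leaf now faces the bar, and in the scene panel the folded leaf lies flat at the lower end. I'll repeat the lowering and push.

```bash
python3 -m creep '[[0.05,-0.5,-0.87,0,0,0,0],[0.1,-1,-1.73,0,0,0,0],[0.16,-1.5,-2.6,0,0,0,0],[0.2,-1.9,-3.27,0,0,0,0],[0.2,-1.9,-3.27,0,0,0,0]]';python3 -m creep '[[0.01,-0.1,-0.17,0,0,0,0],[0.01,-0.1,-0.17,0,0,0,0]]'
```

```text
t: 12.75
ee_pos: [0.5658, 0.0923, 0.0557]
tool_rot: [3.141, -0.523, -1.464]
contact_force: [0.0, -1.0, -4.4]
opening: 0.734
gripper_force: 69.3
t: 12.95
ee_pos: [0.5661, 0.092, 0.0553]
tool_rot: [-3.141, -0.522, -1.464]
contact_force: [-9.0, 10.0, 16.8]
opening: 0.735
gripper_force: 72.1
```

```bash
python3 -m creep '[[0.05,-0.4,0.28,0,0,0,0],[0.14,-1.26,0.78,0,0,0,0],[0.23,-2.12,1.28,0,0,0,0],[0.32,-2.98,1.78,0,0,0,0],[0.37,-3.41,2.03,0,0,0,0],[0.42,-3.84,2.28,0,0,0,0],[0.46,-4.27,2.53,0,0,0,0],[0.51,-4.7,2.78,0,0,0,0]]';python3 -m creep '[[0.05,-0.43,0.25,0,0,0,0],[0.09,-0.86,0.5,0,0,0,0],[0.14,-1.29,0.75,0,0,0,0],[0.18,-1.72,1.0,0,0,0,0],[0.22,-2.1,1.22,0,0,0,0],[0.26,-2.4,1.4,0,0,0,0],[0.26,-2.4,1.4,0,0,0,0],[0.26,-2.4,1.4,0,0,0,0]]'; python3 - <<'E'
from h import *
p=observe()["ee_pos"]-[.578,-.018,.12]; print(p@[.092,-.861,.5],p@[-.0531,.497,.866])
c=read_camera("wrist"); cv2.imwrite("pics/w6.png",c["color"][:,:,::-1])
s=read_camera("scene")["color"][130:270,270:420,::-1]
cv2.imwrite("pics/both6.png",np.hstack([cv2.resize(cv2.imread("pics/w6.png"),(480,300)),cv2.resize(s,(320,300),interpolation=2)]))
E
```

```text
t: 13.75
ee_pos: [0.5716, 0.0466, 0.0817]
tool_rot: [-3.14, -0.518, -1.463]
contact_force: [-0.7, 23.1, -0.2]
opening: 0.728
gripper_force: 71.0
t: 14.55
ee_pos: [0.5743, 0.0215, 0.0963]
tool_rot: [-3.14, -0.521, -1.464]
contact_force: [-2.2, 11.7, 3.7]
opening: 0.729
gripper_force: 71.0
-0.04615327093012471 -0.0006783627948920776
```

View pics/both6.png

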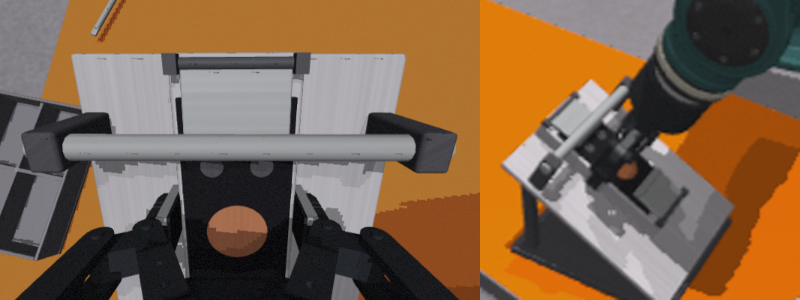

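Both panels show the second leaf flat under the bar, with the disc still at (316,307), so no slip. I'll push 1 mm more, then withdraw, lift and level.

```bash
python3 -m creep '[[0.01,-0.1,0.06,0,0,0,0],[0.01,-0.1,0.06,0,0,0,0]]'|sed -n 4p; python3 -m creep '[[-0.1,0.9,-0.5,0,0,0,0],[-0.25,2.4,-1.4,0,0,0,0],[-0.45,4.2,-2.45,0,0,0,0],[-0.65,6,-3.5,0,0,0,0],[-0.79,7.4,-4.25,0,0,0,0],[-0.9,8.4,-2.5,0,0,0,0],[-1,9.5,0,0,0,0,0],[-1,10,3,0,0,0,0]]';python3 -m creep '[[0,0.5,4,0,0,0,0],[0,1,8,7.5,0.8,0,0],[0,1,11,15,1.6,0,0],[0,1,13,22.4,2.4,0,0],[0,1,13,29.8,3.2,0,0],[0,1,13,29.8,3.2,0,0]]'; python3 -c "
from h import *
o=observe();print(o['joint_positions'],o['ee_pos'],o['tool_rot'])"
```

```text
contact_force: [-0.9, 15.1, 2.0]
t: 15.65
ee_pos: [0.5631, 0.1208, 0.1259]
tool_rot: [3.138, -0.523, -1.461]
contact_force: [0.1, -0.2, -4.8]
opening: 0.733
gripper_force: 69.3
t: 16.25
ee_pos: [0.5645, 0.128, 0.2569]
tool_rot: [-3.141, 0.003, -1.467]
contact_force: [-0.1, 0.7, -4.4]
opening: 0.732
gripper_force: 69.2
[ 0.08081485  0.35192463  0.15181568  1.37032088  0.00271134 -1.59377391] [0.56451452 0.12796324 0.25686229] [-3.14116395e+00  2.70219887e-03 -1.46700282e+00]
```

```bash
python3 -m creep '[[-1,2,0,0,0,8,0],[-2.5,5,0,0,0,16,0],[-4,8,0,0,0,24,0],[-5.5,11,0,0,0,32,0],[-7,14,0,0,0,40,0],[-8.5,17,-2,0,0,48,0],[-10,20,-4,0,0,56,0],[-11,22.2,-6,0,0,63,0]]'|head -1;python3 -m creep '[[0,0,-3,0,0,6.5,0],[0,0,-6,0,0,6.5,0],[0,0,-9,0,0,6.5,0],[0,0,-11,0,0,6.5,0],[0,0,-12,0,0,6.5,0],[0,0,-12,0,0,6.5,0]]'; python3 - <<'E'
from h import *
o=observe(); print(o["ee_pos"],o["tool_rot"],o["joint_positions"])
c=read_camera("wrist"); cv2.imwrite("pics/w7.png",c["color"][:,:,::-1])
P=np.array([.4546,.3508,.015]);a=np.radians(-14.5);x=np.array([np.cos(a),np.sin(a),0]);y=np.array([-x[1],x[0],0])
print(proj(c,[P+x*.12+y*.075,P+x*.12-y*.075,P+y*.075,P-y*.075]))
E
```

```text
t: 17.05
t: 17.65
ee_pos: [0.4528, 0.3515, 0.0751]
tool_rot: [3.138, 0.002, -0.25]
contact_force: [-0.0, -0.5, -4.2]
opening: 0.736
gripper_force: 69.1
[0.4527981  0.35151008 0.07514025] [ 3.13787717e+00  1.75127687e-03 -2.49776020e-01] [ 5.18724232e-01  4.36740335e-01 -2.23148729e-01  9.14748823e-01
 -1.45402598e-03 -2.37309286e+00]
[[177.6673866    0.79031722]
 [454.25430582   2.21600317]
 [200.49632505 208.53097756]
 [429.96996365 209.08358608]]
```

View pics/w7.png

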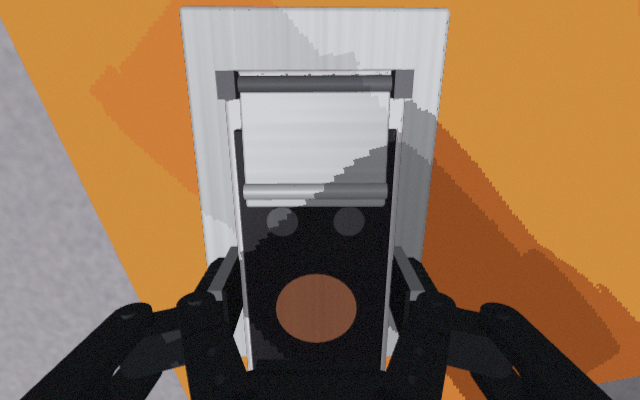

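The pad's far corners are at (181,8) and (449,9), within a few mm of the prediction. The carrier is centred and aligned over it and its leaf is flat, so I lower.

```bash
python3 -m creep '[[0.1,0,-2,0,0,0,0],[0.1,0,-4,0,0,0,0],[0.1,0,-5.2,0,0,0,0],[0.1,0,-5.8,0,0,0,0],[0.1,0,-6.0,0,0,0,0],[0.1,0,-6.0,0,0,0,0]]'; python3 -m creep '[[0,0,-0.1,0,0,0,0],[0,0,-0.2,0,0,0,0],[0,0,-0.2,0,0,0,0]]'
```

```text
t: 18.3
ee_pos: [0.4554, 0.3519, 0.0174]
tool_rot: [-3.141, -0.0, -0.25]
contact_force: [-0.1, 0.0, -4.4]
opening: 0.732
gripper_force: 69.1
t: 18.6
ee_pos: [0.4552, 0.3517, 0.0151]
tool_rot: [-3.141, 0.0, -0.25]
contact_force: [-0.0, -0.6, -3.4]
opening: 0.737
gripper_force: 69.1
```

```bash
python3 -m creep '[[0,0,-0.1,0,0,0,0],[0,0,-0.1,0,0,0,0]]'
```

```text
t: 18.8
ee_pos: [0.455, 0.3517, 0.0138]
tool_rot: [3.142, 0.0, -0.25]
contact_force: [1.1, -0.1, -5.2]
opening: 0.735
gripper_force: 69.1
```

```bash
python3 -m creep '[[0,0,-0.1,0,0,0,0],[0,0,-0.1,0,0,0,0]]'|sed -n 2,4p;python3 -m creep '[[0,0,-0.05,0,0,0,0],[0,0,-0.1,0,0,0,0],[0,0,-0.1,0,0,0,0]]'|sed -n 2,4p
```

```text
ee_pos: [0.4551, 0.3517, 0.0128]
tool_rot: [3.142, 0.0, -0.25]
contact_force: [0.1, 1.1, -4.8]
ee_pos: [0.4551, 0.3517, 0.0127]
tool_rot: [-3.141, -0.0, -0.25]
contact_force: [-4.5, -1.5, 9.8]
```

Contact with the plate. Next I open gently and back off straight up.

```bash
python3 -m creep '[[0,0,0,0,0,0,1],[0,0,0,0,0,0,1],[0,0,0,0,0,0,1],[0,0,0,0,0,0,1],[0,0,0,0,0,0,1],[0,0,0,0,0,0,1]]'|tail -3;python3 -m creep '[[0,0,1,0,0,0,1],[0,0,3,0,0,0,1],[0,0,6,0,0,0,1],[0,0,10,0,0,0,1],[0,0,14,0,0,0,1],[0,0,16,0,0,0,1],[0,0,16,0,0,0,1]]'; python3 - <<'E'
from h import *
c=read_camera("wrist"); cv2.imwrite("pics/w8.png",c["color"][:,:,::-1])
E
```

```text
contact_force: [1.0, -0.3, -0.7]
opening: 0.999
gripper_force: 0.0
t: 20.6
ee_pos: [0.4562, 0.3524, 0.1755]
tool_rot: [-3.138, -0.003, -0.25]
contact_force: [0.8, -0.6, -0.6]
opening: 1.0
gripper_force: 0.0
```

View pics/w8.png

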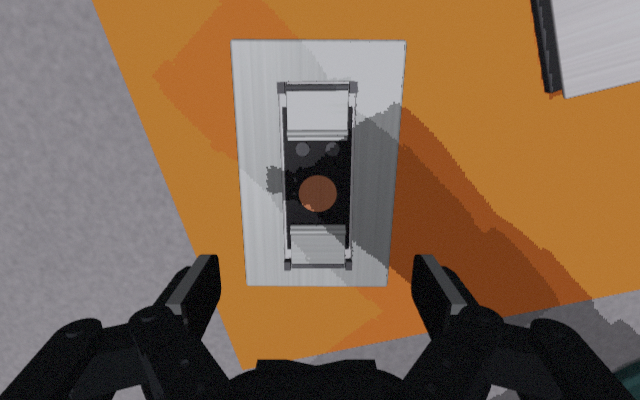

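The carrier spans rows 82–270 and columns 280–355. It is centred and aligned on the pad (rows 40–287), both leaves are flat, and the gripper is clear.

```bash
python3 -c "
from cell import *
print(finish_job())"
```

```text
the job is handed in; nothing more can be done
None
```

Job handed in at about 20.7 s: both leaves were folded flat by the bar, and the carrier was set down centred and aligned on the setting plate with the gripper clear; the hand-in call returned no verdict.

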